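Gauge the glaze on the blue test tile

ROBOT

A 7-joint arm with a two-finger parallel gripper is mounted at the origin on the work surface. World frame = base frame: x ahead of the robot, y to its left, z up, the work surface at z = 0. Lengths are in mm, angles in rad, forces in N, time in s.
With the tool pointing down it reaches from about 400 to 875 mm from the base axis. Payload 4.4 kg.
Tool frame: the origin (TCP) lies midway between the tips of the shut fingers; the grasp point (between the pads) lies 19 mm behind it; z points along the fingers, y is the line along which they close (so a half turn about z gives the same grasp; the last joint's range is limited). The gripper opens to 85 mm and grips with 20 to 120 N. Pads are 22 mm wide; open, the fingers measure 114 mm over their backs; the gripper's body (76 mm by 85 mm) begins 54 mm behind the grasp point. The pads swing forward as they close: fully open they stand 13 mm farther back than shut.
Start: joints at [1.193, 0.628, 0.038, 1.517, -0.027, 0.996, -0.02], TCP at [199.431, -618.664, 199.413] pointing down, gripper open.
Joint ranges: [-3.06, 3.06], [-0.37, 2.12], [-1.25, 1.32], [0.18, 2.47], [-1.1, 4.24], [0.23, 1.98], [-2.94, 2.94]. Speed limits (rad/s): [2.57, 2.57, 3.14, 3.14, 3.14, 3.14, 3.14].

INTERFACE

Orientations are given as [roll, pitch, yaw] about the fixed x, y, z axes, in that order (R = Rz(yaw) Ry(pitch) Rx(roll)).
In Python, from cell import ctrl gives the robot as it stands. The module is installed in compiled form; this text tells all that it offers.
- The arm moves only by the tool step_arm, never from a script. Its argument "commands" is one flat list of numbers, 7 for each row, row after row: the shift along the tool's x, y, z in cm, then the turn, a rotation vector about the tool's x, y, z in rad, then the opening, from 0 (shut) to 1 (fully open). A call has 1 to 10 rows; each row is the pose to reach, as a shift and turn from the pose commanded when the call began, along the tool's axes at that moment; what a row does not reach only later rows make up. A row lasts 1/10 s, in which the tool goes at most 50 mm and 8.59 degrees, less where a joint would pass 70% of its speed; a pose out of reach is approached as far as the arm can. A call with a gripper value outside its range is refused whole. The fingers move at their own pace and stop on an object; the grip force is fixed at half the most. Time passes only in rows, so rows that repeat a pose let the fingers close. It gives the time, the measured TCP pose, the force, the opening and the grip force at its end, in the units of the state.
- ctrl.read_state(): the state, without advancing time (a new reading comes with each control period).
- ctrl.get_image(name): name is "side" or "top"; returns a dict with "image" (420x560x3 uint8, red, green, blue), "range_z" (420x560 float32, mm along the optical axis (not along the pixel's ray), 0 where there is no reading), "vfov" (degrees; the focal length in pixels is half the picture's height over the tangent of half this angle, whatever the lens; pixels are square), "cx", "cy" (the principal point, pixels), "world_to_cam" (4x4, takes a point from world to camera coordinates). Camera axes: x right, y down, z forward; pixel columns grow to the right and rows downward; lengths in mm; the calibration is good to about 2 mm. A picture is of the moment at which its call begins.
- ctrl.finish_job(): hands the job in; it is judged then, once.
The state is a dict: "clock": time; "qpos": joint angles; "qd": joint speeds; "tau": joint torques, N m; "eef_pos": TCP position; "tool_rot": TCP orientation; "force": force on the tool from outside, world axes, zero at the start; "torque": the same for the moment, N m; "width": finger opening in mm; "gripper_force": force on a finger pad.
Only numpy, scipy, OpenCV 4.12 (cv2) and the standard library are available. Lean on these libraries where they do the work, as an engineer would, in place of code of your own. Each camera call takes 0.05 s, during which the arm holds its last target. There are 200 camera calls.

TASK

Take the yellow spring-tipped glaze gauge out of its wooden holder and set its tip on the orange dot of the blue test tile, with the gauge square to the tile's sloping face, pressing lightly so that the sprung tip goes about half-way in. Touch the blue tile with the gauge only at the dot, never hard, keep the gauge off the green and white tiles, and do not disturb the other things on the table. Finish while still holding the gauge pressed there: do not let go.

Things in the scene. Friction and masses are not known exactly. Their poses are not given: they have to be found in the camera images.
- gauge_grip (a point): Centre of the black handle of the loose glaze gauge (0.2 kg), 26 x 26 mm square (flats facing its x and y), 60 mm long. z: from tip to handle, along the gauge; upright at the start, in the holder. Below the handle: yellow head 46 x 46 x 26 mm, whose underside (56 mm below this point) rests on the holder's top; steel barrel 24 mm across, 40 mm long; sprung tip
- gauge_tip (a point): Outer end of the gauge's sprung tip (a white ball 10 mm across on an 8 mm steel rod with a red band), on the gauge's axis; not pressed, it is 122 mm below gauge_grip and stands 26 mm out of the barrel. Same axes as gauge_grip; it slides along z
- plunger (a joint): How far the sprung tip is pushed into the barrel, m: 0 out, 0.012 fully in. The spring takes 1.0 N to start and 5.8 N fully in (400 N/m); half-way is 0.006, at 3.4 N, when the red band has just gone into the barrel
- holder: Fixed dark wooden block 74 x 74 x 80 mm with an upright through hole 31 mm across in the middle, in which the gauge stands; origin at the centre of its underside, z up
- rack: Fixed wooden tile rack, 330 mm long (its y), sloping at 25 degrees up towards its +x; origin on the table under its middle, z up; highest edge 75 mm. Along the foot of the slope runs a lip about level with the tiles' faces. The three tiles are fixed on it side by side, 105 mm apart, in any order
- dot_blue (a point): Centre of the orange dot (14 mm across) on the glazed face of the blue tile, in the middle of the tile. z axis: straight out of the tile's face (25 degrees from vertical, towards the robot's side). Surface about 57 mm above the table
- tile_blue: The blue glazed tile, 88 x 88 x 8 mm, fixed on the rack. Origin on the table straight below the board's middle; axes as the rack's (z vertical); the dot lies 5.5 mm to -x of the origin and 56.8 mm above it
- tile_green: The green tile, same size and origin, with an orange dot of its own; keep the gauge off it
- tile_white: The white tile, same size and origin, with an orange dot of its own; keep the gauge off it
- jar_amber_mid (a point): Bystander: closed amber glass jar, 64 mm wide, 100 mm tall; point at its centre
- jar_green_mid (a point): Bystander: closed green jar, 60 mm wide, 90 mm tall; point at its centre
- bowl_mid (a point): Bystander: grey clay-coloured bowl, 130 mm wide, 65 mm tall; point 30 mm up its axis
- mug_mid (a point): Bystander: pink-brown unglazed mug, 76 mm wide, 90 mm tall; point half-way up its axis
- rib_mid (a point): Bystander: flat wooden potter's rib 55 x 100 x 8 mm; point at its centre
- brush_mid (a point): Bystander: brush lying on the table; point near its middle
- trimmer_mid (a point): Bystander: loop trimming tool lying on the table, 160 mm long; point in its wooden handle
There are look-alikes about, which are no part of the job. There is more than one size of the part that bears gauge_grip; the job needs the middle-sized.

How it is judged (in metres and radians):
On the way, in this order (a step that is already met when the one before it is completed fails the run):
1. the gauge is held by the gripper, drawn clear of the holder (z of gauge_tip in the frame of holder above 0.085 m and contact force between the fingers and gauge above 2 N), for 0.2 s.
2. the tip is pressed about half-way in on the blue tile's dot, the gauge square to the face (contact force between the fingers and gauge above 2 N and distance between gauge_tip and dot_blue below 0.008 m and angle between the z axis of gauge_grip and the z axis of dot_blue, either way round below 0.13 rad and contact force between gauge and tile_blue between 1.2 and 8 N and value of joint plunger between 0.0025 and 0.0095 m and contact force between gauge and holder below 0.1 N and contact force between gauge and rack below 0.1 N), for 0.5 s.
At the end, for the whole second after the job is handed in: The gripper holds the gauge still, tip within 8 mm of the centre of the blue tile's dot, axis within 0.13 rad (7.5 degrees) of square to its face, pressing the tile with 1.2 to 8 N, the tip pushed in 2.5 to 9.5 mm; the gauge touches neither holder nor rack (all of step 2 and linear speed of gauge below 0.03 m/s); the arm keeps its last pose, push and grip.
It fails at once if the gauge is pressed hard on the blue tile (over 15 N) (contact force between gauge and tile_blue above 15 N).
It fails at once if the gauge touches the blue tile away from the dot (tip over 15 mm from its centre) (contact force between gauge and tile_blue above 0.3 N and distance between gauge_tip and dot_blue above 0.015 m).
It fails at once if the gauge touches the green or white tile (contact force between gauge and tile_green above 0.3 N or contact force between gauge and tile_white above 0.3 N).
It fails at once if a bystander is shifted by more than 30 mm (distance of any of jar_amber_mid, jar_green_mid, bowl_mid, mug_mid, rib_mid, brush_mid, trimmer_mid from where it was at the start of the episode above 0.03 m).
It also fails if it takes over 38 s, if anything falls off the work surface, if the arm or the gripper's body presses on something with over 40 N, if the wrist force passes 120 N, or if a joint passes its speed limit or range.

## Working session

There is one attempt and no reset: what is moved stays moved. The work goes in short steps, Python scripts to look and compute and a tool call to move; the robot and the scene stay as the last step left them, time stands still between calls to the robot, and variables do not carry over. Pictures are saved under pics/ and viewed, at most 10 in all, crops included, and the job is handed in when it is done.

Besides the shell and the picture viewer there is one more tool, called after "Call:" as name(argument=value, ...) on one line, values as JSON. step_arm: Moves the arm, as the interface text tells. Its arguments: {"type":"object","properties":{"commands":{"type":"array"}},"required":["commands"]}

```bash
mkdir -p pics
cat > h.py <<'E'
import numpy as np, cv2
from cell import ctrl
def shot(n,tag):
    d=ctrl.get_image(n); np.savez(f'pics/{tag}.npz',**{k:np.asarray(v) for k,v in d.items()})
    cv2.imwrite(f'pics/{tag}.png',cv2.cvtColor(d['image'],cv2.COLOR_RGB2BGR)); return d
def load(tag): 
    z=np.load(f'pics/{tag}.npz'); return {k:z[k] for k in z}
def foc(d): return d['image'].shape[0]/2/np.tan(np.radians(float(d['vfov']))/2)
def ray(d,u,v):
    T=np.asarray(d['world_to_cam']);R=T[:3,:3];t=T[:3,3];f=foc(d)
    c=np.array([(u-d['cx'])/f,(v-d['cy'])/f,1.]); return -R.T@t, R.T@c
def onz(d,u,v,z):
    o,r=ray(d,u,v); return o+r*(z-o[2])/r[2]
def pt(d,u,v):
    o,r=ray(d,u,v); return o+r*float(d['range_z'][int(v),int(u)])
def cloud(d):
    T=np.asarray(d['world_to_cam']);f=foc(d);h,w=d['range_z'].shape
    V,U=np.mgrid[:h,:w]; Z=d['range_z']
    P=np.stack([(U-d['cx'])/f*Z,(V-d['cy'])/f*Z,Z],-1)
    return (P-T[:3,3])@T[:3,:3]
def proj(d,p):
    c=np.asarray(d['world_to_cam'])@np.append(p,1); f=foc(d); return c[0]/c[2]*f+d['cx'],c[1]/c[2]*f+d['cy']
E
python3 -c "
from h import *
for n in ['side','top']:
    d=shot(n,n+'0'); print(d['vfov'],d['cx'],d['cy'],ray(d,280,210))
print(ctrl.read_state())"
```

```text
46.7458680711167 283.8119085702923 212.44253909413695 (array([-95.92354946, 666.73560706, 739.37738529]), array([ 0.59330617, -0.58802527, -0.54981896]))
46.07357306308273 285.0964411730607 210.95084970731025 (array([ 497.94649538,   -6.29887596, 1495.54953753]), array([ 0.06509971, -0.01016877, -0.99788217]))
{'clock': 0.1, 'qpos': array([ 1.19319554,  0.62926535,  0.03838374,  1.5182313 , -0.02695002,
        0.99629787, -0.01999331]), 'qd': array([ 2.26347507e-04, -1.02681879e-03, -1.28736529e-05, -1.86990704e-03,
       -1.15075492e-03,  9.23978988e-04, -6.11085354e-04]), 'tau': array([ 2.48065240e-03, -5.64537263e+01,  1.23019036e+00, -1.93975443e+01,
        1.12159163e-02,  5.41788497e-03,  8.73820568e-06]), 'eef_pos': array([ 199.26942221, -618.0767874 ,  198.5841281 ]), 'tool_rot': array([-3.13990725e+00,  2.27851990e-05,  3.11884886e-01]), 'force': array([-0.50699316, -0.40239023,  0.16384032]), 'torque': array([-0.0489453 , -0.0236632 ,  0.01077954]), 'gripper_force': 0.0, 'width': 85.44178501279801}
```

View pics/top0.png

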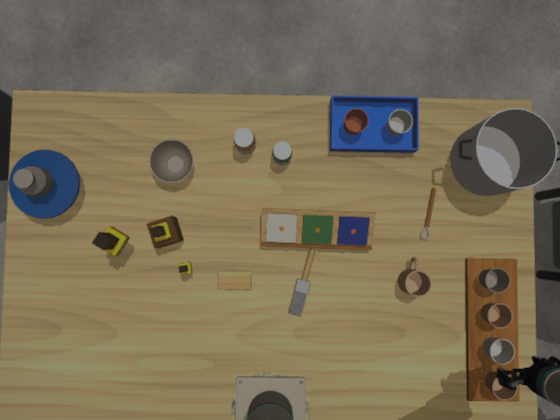

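View pics/side0.png

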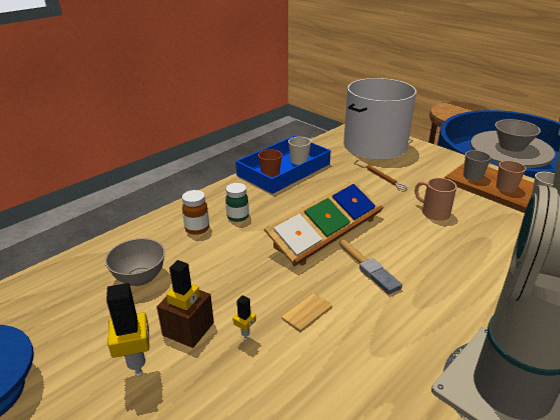

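The top view shows, at (163,232), the holder with the middle-sized gauge, between a big look-alike at (110,240) and a small one at (185,268). The blue tile's dot is at (353,231). The side view agrees: the holder is at (185,310), the blue tile at (354,200).

```bash
cat > m.py <<'E'
from h import *
for n,box in (('top0',(140,205,190,255)),('side0',(150,250,220,350))):
    d=load(n); C=cloud(d); hsv=cv2.cvtColor(d['image'],cv2.COLOR_RGB2HSV)
    x0,y0,x1,y1=box; M=np.zeros(hsv.shape[:2],bool); M[y0:y1,x0:x1]=1
    yel=M&(hsv[...,0]>22)&(hsv[...,0]<35)&(hsv[...,1]>150)&(hsv[...,2]>90)
    Z=C[...,2]
    for lab,m in (('yellow top z~106',yel&(abs(Z-106)<5)),('handle top 166',M&(abs(Z-166)<5)),('holder top 80',M&(abs(Z-80)<5))):
        P=C[m]; 
        if len(P)<5: print(n,lab,len(P)); continue
        r=cv2.minAreaRect(P[:,:2].astype(np.float32)); print(n,lab,len(P),np.round(P.mean(0),1),np.round(r[0],1),np.round(r[1],1),round(r[2],1))
    # orange dots
    od=(hsv[...,0]<14)&(hsv[...,1]>190)&(hsv[...,2]>150)
    k,L,S,ce=cv2.connectedComponentsWithStats(od.astype(np.uint8))
    for i in range(1,k):
        if S[i,4]>=8:
            p=onz(d,*ce[i],56.8); print(n,'dot',np.round(ce[i],1),S[i,4],np.round(p,1), np.round(pt(d,*np.round(ce[i])),1))
    blu=(hsv[...,0]>110)&(hsv[...,0]<130)&(hsv[...,1]>150)&(abs(C[...,1]+130)<130)&(abs(C[...,0]-500)<150)
    k,L,S,ce=cv2.connectedComponentsWithStats(blu.astype(np.uint8)); i=1+np.argmax(S[1:,4]); P=C[L==i]
    print('blue',S[i],P.mean(0).round(1)); c=P.mean(0); s=np.linalg.svd(P-c)[2][2]; s*=np.sign(s[2]); print('normal',s.round(3),np.degrees(np.arccos(s[2])),np.degrees(np.arctan2(s[1],s[0])))
    r=cv2.minAreaRect(P[:,:2].astype(np.float32)); print(r)
E
python3 m.py
```

```text
top0 yellow top z~106 115 [523.2 305.1 106.8] [525.7 311.4] [45.9 43.8] 17.4
top0 handle top 166 87 [525.3 311.9 166.8] [525.2 312. ] [25.4 25.3] 17.9
top0 holder top 80 328 [524.4 308.9  80.4] [525.4 313. ] [74.7 75.2] 18.6
blue [342 232   5   4   7] [ 527.6 -209.6   53.2]
normal [-0.687  0.494  0.533] 57.77069398086986 144.26073783142536
((527.6074829101562, -210.7154998779297), (14.774009704589844, 4.564174652099609), 54.399173736572266)
side0 yellow top z~106 247 [516.3 320.6 105.5] [524.8 315. ] [48.1 46.6] 16.1
side0 handle top 166 164 [523.8 315.9 165.5] [525.6 315.4] [28.2 27.4] 15.4
side0 holder top 80 595 [510.7 324.8  80. ] [525.1 315.9] [75.8 76.5] 19.3
side0 dot [454.2 171.8] 9 [ 422.8 -558.8   56.8] [ 451.9 -626.3   18.2]
side0 dot [479.4 186.9] 14 [ 331.  -528.3   56.8] [ 356.  -595.5   17.8]
side0 dot [327.9 215.5] 8 [ 537.  -129.7   56.8] [ 534.4 -126.9   57.9]
side0 dot [297.8 232.1] 12 [542.5 -25.1  56.8] [540.4 -23.8  58.8]
blue [333 186  39  34 618] [ 534.4 -222.1   55.7]
normal [-0.421  0.012  0.907] 24.926892790484064 178.4019304190801
((534.2858276367188, -223.12986755371094), (73.64768981933594, 80.8224868774414), 89.97755432128906)
```

```bash
python3 -c "
from h import *
a=cv2.imread('pics/top0.png')[200:290,90:210]; b=cv2.imread('pics/side0.png')[240:360,90:270]
a=cv2.resize(a,(400,300),interpolation=cv2.INTER_CUBIC);b=cv2.resize(b,(400,300),interpolation=cv2.INTER_CUBIC)
cv2.imwrite('pics/crop0.png',np.hstack([a,b]))"
```

```text
(no output)
```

View pics/crop0.png

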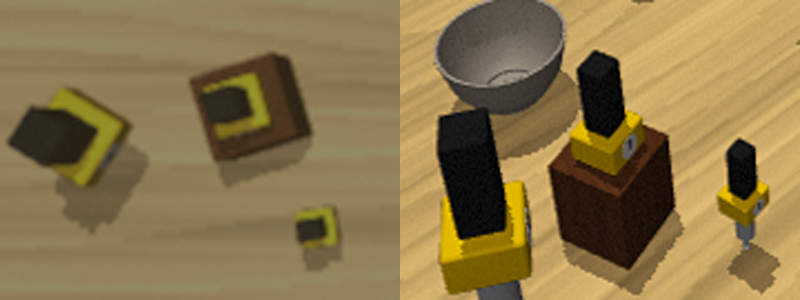

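The crop confirms the holder gauge: black handle, yellow head on the holder, yaw about 17°. Now the dots.

```bash
cat > m2.py <<'E'
from h import *
R={}
for n in ('top0','side0'):
    d=load(n); I=d['image'].astype(float); hsv=cv2.cvtColor(d['image'],cv2.COLOR_RGB2HSV)
    for lab,g in (('w',(540,-25)),('g',(536,-130)),('b',(532,-232))):
        u,v=map(int,np.round(proj(d,np.array([*g,56.8])))); w=7
        s=np.s_[v-w:v+w+1,u-w:u+w+1]; m=(hsv[...,0][s]<18)&(hsv[...,1][s]>110)&(hsv[...,2][s]>100)
        vv,uu=np.nonzero(m); wt=(I[...,0]-I[...,2])[s][m]
        a,b=np.average(uu,weights=wt)+u-w,np.average(vv,weights=wt)+v-w
        o,r=ray(d,a,b); R[n,lab]=(o,r); print(n,lab,m.sum(),round(a,1),round(b,1),onz(d,a,b,56.8).round(1))
for l in 'wgb':
    (o1,r1),(o2,r2)=R['top0',l],R['side0',l]
    t=np.linalg.lstsq(np.c_[r1,-r2],o2-o1,rcond=None)[0]; p,q=o1+t[0]*r1,o2+t[1]*r2; print(l,((p+q)/2).round(1),np.linalg.norm(p-q).round(2))
for n in('top0','side0'):
    d=load(n);C=cloud(d);h=cv2.cvtColor(d['image'],cv2.COLOR_RGB2HSV)
    for c,(a,b) in (('blue',(105,135)),('green',(45,95))):
        m=(h[...,0]>=a)&(h[...,0]<=b)&(h[...,1]>80)&(abs(C[...,0]-535)<60)&(abs(C[...,1]+180)<110)&(abs(C[...,2]-57)<25)
        m=cv2.erode(m.astype(np.uint8),np.ones((3,3)))>0; P=C[m]
        if len(P)>50: s=np.linalg.svd(P-P.mean(0))[2][2];s*=np.sign(s[2]);print(n,c,len(P),P.mean(0).round(1),np.degrees(np.arccos(s[2])).round(1),np.degrees(np.arctan2(s[1],s[0])).round(1))
E
python3 m2.py
```

```text
top0 w 15 281.1 228.4 [538.2 -24.9  56.8]
top0 g 14 317.3 229.6 [ 536.1 -130.4   56.8]
top0 b 12 353.0 231.1 [ 533.  -235.    56.8]
side0 w 21 298.2 232.5 [540.4 -24.5  56.8]
side0 g 16 327.5 215.4 [ 538.1 -129.4   56.8]
side0 b 16 354.0 199.8 [ 536.  -234.7   56.8]
w [538.8 -24.2  57.7] 1.89
g [ 536.9 -129.6   57.2] 2.15
b [ 533.9 -234.    58. ] 2.55
top0 blue 598 [ 534.7 -233.4   58.1] 25.9 178.5
top0 green 587 [ 537.9 -128.    58.1] 25.1 178.2
side0 blue 590 [ 534.9 -229.8   56.2] 24.8 179.7
side0 green 643 [ 536.5 -124.5   55.9] 24.9 179.0
```

```bash
cat > g.py <<'E'
import sys
from h import *
from scipy.spatial.transform import Rotation as Ro
def Rt(z,yaz):
    z=np.array(z,float);z/=np.linalg.norm(z);a=np.radians(yaz);y=np.array([np.cos(a),np.sin(a),0]);y-=z*(y@z);y/=np.linalg.norm(y)
    return np.c_[np.cross(y,z),y,z]
def go(p,R):
    s=ctrl.read_state();R0=Ro.from_euler('xyz',s['tool_rot']).as_matrix()
    print('shift cm',(R0.T@(np.array(p)-s['eef_pos'])/10).round(2),'rot',Ro.from_matrix(R0.T@R).as_rotvec().round(3))
    print('q',s['qpos'].round(2),'clk',s['clock'],'F',s['force'].round(1),'w',round(s['width'],1))
    return s,R0
DOWN=[0,0,-1]; N=np.array([-0.4225,0.0096,0.906]); DOT=np.array([534.5,-234.7,57.0]); G=np.array([525.4,313.8])
E
python3 -c "
from g import *
go([480,-150,330],Rt(DOWN,-30))"
```

```text
shift cm [ 41.08 -35.96 -13.08] rot [-0.002 -0.001 -0.735]
q [ 1.19  0.63  0.04  1.52 -0.03  1.   -0.02] clk 0.1 F [-0.5 -0.4  0.2] w 85.4
```

Call:
step_arm(commands=[0,0,-5,0,0,0,1,0,0,-10,0,0,0,1,41,-36,-13,0,0,-0.735,1,41,-36,-13,0,0,-0.735,1,41,-36,-13,0,0,-0.735,1,41,-36,-13,0,0,-0.735,1,41,-36,-13,0,0,-0.735,1,41,-36,-13,0,0,-0.735,1,41,-36,-13,0,0,-0.735,1,41,-36,-13,0,0,-0.735,1])

```text
clock: 1.1
eef_pos: [404.7, -273.9, 321.4]
tool_rot: [-3.141, 0.0, 1.046]
force: [-0.0, 0.6, 0.7]
width: 85.6
gripper_force: 0.0
```

```bash
python3 -c "
from g import *
go([525.4,313.8,330],Rt(DOWN,17.5))"
```

```text
shift cm [ 56.92 -18.97  -0.86] rot [-0.    0.   -0.83]
q [ 0.73  0.27 -0.25  1.77  0.07  1.11 -0.07] clk 1.1 F [-0.   0.6  0.7] w 85.6
```

Call:
step_arm(commands=[57,-19,-1,0,0,-0.83,1,57,-19,-1,0,0,-0.83,1,57,-19,-1,0,0,-0.83,1,57,-19,-1,0,0,-0.83,1,57,-19,-1,0,0,-0.83,1,57,-19,-1,0,0,-0.83,1,57,-19,-1,0,0,-0.83,1,57,-19,-1,0,0,-0.83,1,57,-19,-1,0,0,-0.83,1,57,-19,-1,0,0,-0.83,1])

```text
clock: 2.1
eef_pos: [504.7, 215.5, 329.4]
tool_rot: [-3.141, 0.001, 1.876]
force: [1.0, -0.7, -0.1]
width: 84.9
gripper_force: 0.0
```

```bash
python3 -c "
from g import *
go([525.4,313.8,240],Rt(DOWN,17.5))"
```

```text
shift cm [8.75 4.93 8.93] rot [-0.001  0.001  0.   ]
q [-0.05  0.41 -0.61  1.6   0.24  1.21 -0.39] clk 2.1 F [ 1.  -0.7 -0.1] w 84.9
```

Call:
step_arm(commands=[8.75,4.9,0,0,0,0,1,8.75,4.9,0,0,0,0,1,8.75,4.9,0,0,0,0,1,8.75,4.9,0,0,0,0,1,8.75,4.9,5,0,0,0,1,8.75,4.9,9,0,0,0,1,8.75,4.9,9,0,0,0,1,8.75,4.9,9,0,0,0,1])

```text
clock: 2.9
eef_pos: [525.6, 310.7, 240.4]
tool_rot: [-3.141, 0.001, 1.875]
force: [0.1, -0.0, 0.9]
width: 85.5
gripper_force: 0.0
```

```bash
python3 -c "
from g import *
s,R=go([525.4,313.8,120],Rt(DOWN,17.5)); print(s['eef_pos'])
for n in('top','side'):
  d=shot(n,n+'1')
  print(proj(d,s['eef_pos']))
a=cv2.imread('pics/top1.png')[150:310,50:260]; b=cv2.imread('pics/side1.png')[160:360,80:343]
cv2.imwrite('pics/c1.png',np.hstack([cv2.resize(a,(394,300)),cv2.resize(b,(394,300))]))"
```

```text
shift cm [ 0.31  0.08 12.04] rot [-0.     0.001 -0.002]
q [-0.23  0.58 -0.57  1.57  0.34  1.09 -0.59] clk 2.9 F [ 0.1 -0.   0.9] w 85.5
[525.62970628 310.66981195 240.38804495]
(np.float64(149.20395381745922), np.float64(229.6096885475473))
(np.float64(174.76019689886363), np.float64(231.5439317875671))
```

View pics/c1.png

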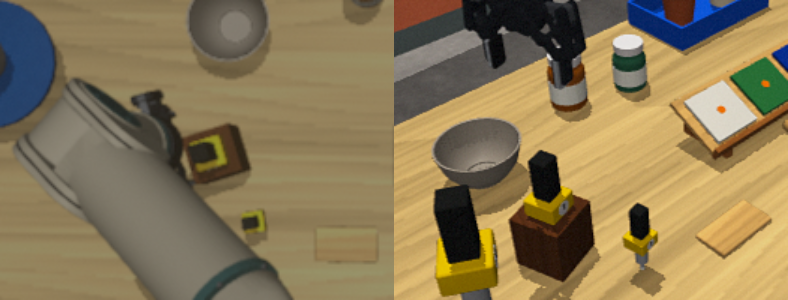

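The top crop shows the arm above the holder, with the gripper at about pixel (138,219). The side crop has fingertips at about (145,205) and (192,217). I'll check those against the depth data.

```bash
python3 -c "
from g import *
d=load('side1');C=cloud(d);s=ctrl.read_state()
m=np.zeros(C.shape[:2],bool);m[160:260,110:230]=1
m&=(d['image'].max(2)<70)&(C[...,2]>200)&(C[...,2]<330)&(np.hypot(C[...,0]-525,C[...,1]-312)<100)
P=C[m];print(len(P))
R=Ro.from_euler('xyz',s['tool_rot']).as_matrix();Q=(P-s['eef_pos'])@R
for lo in range(-60,40,10):
  q=Q[(Q[:,2]>=lo)&(Q[:,2]<lo+10)]
  for sg in(-1,1):
    k=q[q[:,1]*sg>0]
    if len(k): print(lo,sg,len(k),k.min(0).round(),k.max(0).round())
"
```

```text
411
-60 -1 40 [ -5. -57. -60.] [ 13. -42. -50.]
-60 1 60 [-11.  41. -60.] [ 13.  56. -50.]
-50 -1 2 [ -1. -49. -49.] [  7. -49. -46.]
-50 1 20 [ -8.  41. -50.] [ 11.  45. -45.]
```

```bash
python3 -c "
from g import *
d=load('side1');C=cloud(d);s=ctrl.read_state()
R=Ro.from_euler('xyz',s['tool_rot']).as_matrix();Q=(C-s['eef_pos'])@R
m=(d['range_z']>0)&(abs(Q[...,0])<40)&(abs(Q[...,1])<75)&(Q[...,2]>-110)&(Q[...,2]<60)
Q=Q[m]
for lo in range(-110,60,10):
  q=Q[(Q[:,2]>=lo)&(Q[:,2]<lo+10)]
  for sg in(-1,1):
    k=q[q[:,1]*sg>0]
    if len(k): print(lo,sg,len(k),k.min(0).round(),k.max(0).round())
d=load('top1'); print(d['range_z'][219,138])
"
```

```text
-110 -1 215 [ -13.  -74. -110.] [  18.   -1. -100.]
-110 1 137 [ -12.    1. -110.] [  19.   74. -100.]
-100 -1 151 [ -12.  -75. -100.] [ 15. -36. -90.]
-100 1 115 [ -11.   35. -100.] [ 15.  73. -90.]
-90 -1 45 [ -0. -60. -90.] [ 14. -42. -80.]
-90 1 73 [-10.  41. -90.] [ 14.  71. -80.]
-80 -1 68 [ -8. -57. -80.] [ 14. -43. -70.]
-80 1 67 [-10.  42. -80.] [ 13.  56. -70.]
-70 -1 69 [ -7. -58. -70.] [ 13. -43. -60.]
-70 1 67 [-10.  40. -70.] [ 13.  58. -60.]
-60 -1 57 [ -5. -57. -60.] [ 13. -42. -50.]
-60 1 67 [-11.  41. -60.] [ 13.  56. -50.]
-50 -1 14 [ -7. -49. -50.] [ 12. -43. -44.]
-50 1 24 [ -8.  41. -50.] [ 11.  50. -45.]
1019.6476
```

The fingertips show about 32 mm higher than the stated TCP geometry implies: 45 mm behind the TCP instead of 13. I'll shut the fingers in mid-air and measure again before trusting either figure.

Call:
step_arm(commands=[0.3,0,0,0,0,0,0,0.3,0,0,0,0,0,0,0.3,0,0,0,0,0,0,0.3,0,0,0,0,0,0,0.3,0,0,0,0,0,0,0.3,0,0,0,0,0,0,0.3,0,0,0,0,0,0,0.3,0,0,0,0,0,0])

```text
clock: 3.8
eef_pos: [524.1, 315.0, 239.7]
tool_rot: [-3.142, -0.0, 1.877]
force: [0.7, 0.0, -0.6]
width: -0.3
gripper_force: 0.0
```

```bash
cat > f.py <<'E'
from g import *
def tips(tag,lo0=-130):
    d=shot('side',tag);C=cloud(d);s=ctrl.read_state();print(s['eef_pos'].round(1),round(s['width'],1))
    R=Ro.from_euler('xyz',s['tool_rot']).as_matrix();Q=(C-s['eef_pos'])@R
    m=(d['range_z']>0)&(abs(Q[...,0])<40)&(abs(Q[...,1])<75)&(Q[...,2]>lo0)&(Q[...,2]<60)
    Q=Q[m]
    for lo in range(lo0,60,10):
      k=Q[(Q[:,2]>=lo)&(Q[:,2]<lo+10)]
      if len(k): print(lo,len(k),k.min(0).round(),k.max(0).round())
if __name__=='__main__': tips(sys.argv[1])
E
python3 f.py side2
```

```text
[524.1 315.  239.7] -0.0
-130 382 [ -13.  -62. -130.] [  21.   60. -120.]
-120 296 [ -11.  -61. -120.] [  20.   60. -110.]
-110 268 [ -16.  -55. -110.] [  20.   54. -100.]
-100 214 [ -16.  -47. -100.] [ 19.  47. -90.]
-90 215 [-11. -38. -90.] [ 15.  38. -80.]
-80 84 [ -6. -30. -80.] [ 15.  33. -70.]
-70 83 [ -6. -14. -70.] [ 14.  14. -60.]
-60 91 [ -7. -14. -60.] [ 15.  14. -50.]
-50 82 [ -8. -15. -50.] [ 14.  14. -40.]
-40 35 [ -4. -11. -40.] [ 13.  11. -31.]
```

The shut tips are also 31 mm short of the reported TCP, so the real tool is about 31 mm shorter than stated. I'll plan with tip = TCP − 31 mm along z, which puts the grasp at a reported z of about 88.

Call:
step_arm(commands=[-0.2,0,0,0,0,0,1,-0.2,0,0,0,0,0,1,-0.2,0,0,0,0,0,1,-0.2,0,0,0,0,0,1,-0.2,0,0,0,0,0,1,-0.2,0,3,0,0,0,1,-0.2,0,6,0,0,0,1,-0.2,0,9,0,0,0,1,-0.2,0,10,0,0,0,1,-0.2,0,10,0,0,0,1])

```text
clock: 4.85
eef_pos: [524.0, 312.6, 138.5]
tool_rot: [-3.139, 0.001, 1.877]
force: [0.5, 0.3, 0.4]
width: 85.3
gripper_force: 0.0
```

```bash
python3 f.py side3; python3 -c "
from g import *
go([525.4,313.8,88],Rt(DOWN,17.5))
b=cv2.imread('pics/side3.png')[180:380,80:343]; cv2.imwrite('pics/c3.png',cv2.resize(b,(789,600)))"
```

```text
[524.8 313.4 140. ] 85.3
-130 268 [ -12.  -72. -130.] [  22.   70. -120.]
-120 305 [ -13.  -73. -120.] [  20.   72. -110.]
-110 283 [ -12.  -75. -110.] [  19.   72. -100.]
-100 252 [ -12.  -75. -100.] [ 16.  74. -90.]
-90 85 [ -9. -71. -90.] [ 16.  65. -80.]
-80 110 [-11. -58. -80.] [ 13.  57. -70.]
-70 112 [-10. -57. -70.] [ 13.  55. -60.]
-60 99 [-12. -58. -60.] [ 14.  56. -50.]
-50 33 [ -9. -51. -50.] [ 12.  50. -43.]
-30 170 [-12. -12. -29.] [ 15.  14. -20.]
-20 83 [-13. -13. -20.] [ 15.  14. -10.]
-10 79 [-13. -13. -10.] [15. 14. -0.]
0 79 [-11. -13.   0.] [16. 13. 10.]
10 82 [-12. -13.  10.] [16. 16. 20.]
20 71 [-10. -13.  20.] [15. 14. 30.]
30 290 [-23. -24.  30.] [25. 24. 40.]
40 131 [-22. -24.  40.] [26. 24. 50.]
50 389 [-36. -37.  50.] [40. 38. 60.]
shift cm [0.02 0.06 5.2 ] rot [-0.    -0.     0.001]
q [-0.27  0.69 -0.52  1.68  0.42  0.89 -0.66] clk 4.9 F [0.7 0.1 0.3] w 85.3
```

View pics/c3.png

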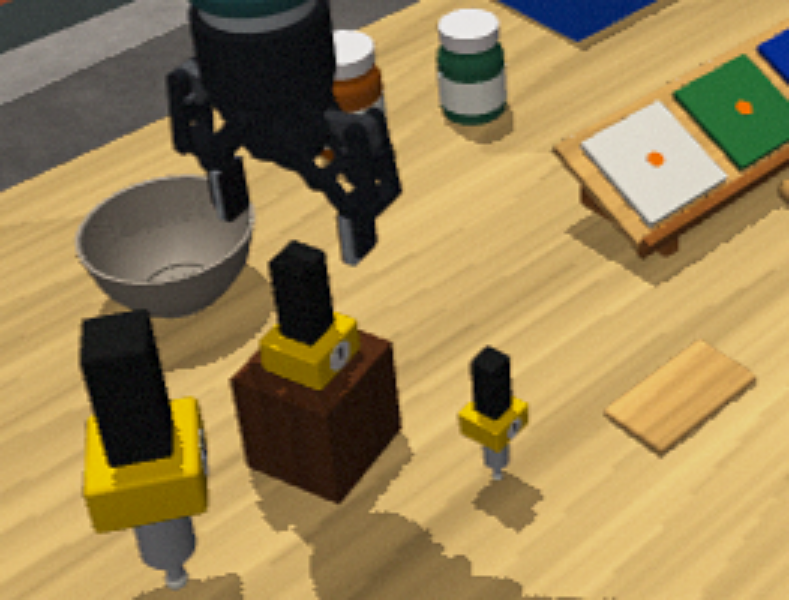

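The picture shows the open fingers straddling the handle, centred on it, with the pads' tips at the handle's top. The numbers confirm the 31 mm offset, so I'll go down 52 mm and close.

Call:
step_arm(commands=[0,0,2,0,0,0,1,0,0,4,0,0,0,1,0,0,5.2,0,0,0,1,0,0,5.2,0,0,0,1,0,0,5.2,0,0,0,0,0,0,5.2,0,0,0,0,0,0,5.2,0,0,0,0,0,0,5.2,0,0,0,0,0,0,5.2,0,0,0,0,0,0,5.2,0,0,0,0])

```text
clock: 5.9
eef_pos: [525.3, 313.5, 88.4]
tool_rot: [3.14, -0.0, 1.877]
force: [-0.4, -0.0, 4.1]
width: 25.4
gripper_force: 61.5
```

```bash
python3 f.py side4; python3 -c "
from g import *
print(ctrl.read_state())"
```

```text
[525.3 313.5  88.4] 25.3
-130 264 [ -11.  -66. -130.] [  22.   66. -120.]
-120 206 [ -12.  -62. -120.] [  20.   63. -110.]
-110 225 [ -15.  -58. -110.] [  20.   56. -100.]
-100 150 [ -14.  -52. -100.] [ 18.  52. -90.]
-90 207 [-10. -47. -90.] [ 16.  50. -80.]
-80 165 [ -9. -43. -80.] [ 16.  43. -70.]
-70 100 [ -2. -27. -70.] [ 15.  26. -60.]
-60 111 [ -5. -27. -60.] [ 15.  28. -50.]
-50 103 [ -6. -27. -50.] [ 15.  27. -40.]
-40 56 [  5. -23. -40.] [ 14.  26. -30.]
-30 75 [-12. -21. -30.] [ 25.  19. -20.]
-20 279 [-21. -24. -20.] [ 25.  23. -10.]
-10 128 [-21. -24. -10.] [25. 23. -0.]
0 534 [-36. -37.   0.] [40. 39. 10.]
10 224 [-37. -38.  10.] [40. 37. 20.]
20 204 [-35. -38.  20.] [40. 38. 30.]
30 197 [-36. -38.  30.] [40. 39. 40.]
40 192 [-35. -38.  40.] [40. 37. 50.]
50 193 [-37. -38.  50.] [40. 37. 60.]
{'clock': 5.95, 'qpos': array([-0.2892044 ,  0.75072893, -0.48638564,  1.72108656,  0.46777169,
        0.78612923, -0.69469738]), 'qd': array([ 7.27314940e-04, -1.39740856e-04,  1.63609787e-03, -8.51388016e-05,
       -6.62025086e-04, -1.05547152e-03, -1.47492248e-03]), 'tau': array([-2.15695747e-01, -5.27886415e+01, -6.21557459e+00, -1.33421803e+01,
       -3.39788245e-02, -9.70274722e-02,  1.36889794e-02]), 'eef_pos': array([525.29078715, 313.46192416,  88.36166857]), 'tool_rot': array([ 3.14025493e+00, -2.70925812e-04,  1.87661759e+00]), 'force': array([0.37881444, 0.27175735, 5.41151082]), 'torque': array([-0.06904402,  0.01403486, -0.07813736]), 'gripper_force': 61.61426067352295, 'width': 25.329330526446313}
```

Gripped: width 25 mm, 61 N. Now I'll lift straight out.

Call:
step_arm(commands=[0,0,-2,0,0,0,0,0,0,-5,0,0,0,0,0,0,-9,0,0,0,0,0,0,-13,0,0,0,0,0,0,-16,0,0,0,0,0,0,-18,0,0,0,0,0,0,-18,0,0,0,0,0,0,-18,0,0,0,0,0,0,-18,0,0,0,0])

```text
clock: 6.85
eef_pos: [523.8, 312.1, 265.5]
tool_rot: [-3.138, 0.001, 1.877]
force: [-0.4, -0.4, -2.6]
width: 25.2
gripper_force: 60.9
```

```bash
cat >> g.py <<'E'
L=74.4; RF=Rt(-N,-20)
E
python3 -c "
from g import *
print(DOT+N*(L+60))
s,R0=go(DOT+N*(L+60)+[0,0,60],RF);print(s['eef_pos'],s['gripper_force'])"
```

```text
[ 477.716   -233.40976  178.7664 ]
shift cm [-50.62 -20.82   2.82] rot [-0.448  0.009  0.675]
q [-0.23  0.56 -0.58  1.53  0.33  1.15 -0.57] clk 6.85 F [-0.4 -0.4 -2.6] w 25.2
[523.78083057 312.07993532 265.54010641] 60.927783250808716
```

Call:
step_arm(commands=[-50.6,-20.8,2.8,-0.448,0.009,0.675,0,-50.6,-20.8,2.8,-0.448,0.009,0.675,0,-50.6,-20.8,2.8,-0.448,0.009,0.675,0,-50.6,-20.8,2.8,-0.448,0.009,0.675,0,-50.6,-20.8,2.8,-0.448,0.009,0.675,0,-50.6,-20.8,2.8,-0.448,0.009,0.675,0,-50.6,-20.8,2.8,-0.448,0.009,0.675,0,-50.6,-20.8,2.8,-0.448,0.009,0.675,0,-50.6,-20.8,2.8,-0.448,0.009,0.675,0,-50.6,-20.8,2.8,-0.448,0.009,0.675,0])

```text
clock: 7.85
eef_pos: [484.8, -150.5, 242.1]
tool_rot: [2.731, -0.152, 1.224]
force: [0.7, 0.2, -2.8]
width: 25.4
gripper_force: 61.1
```

```bash
python3 -c "
from g import *
s,R0=go(DOT+N*(L+60),RF);print(s['eef_pos'],s['gripper_force'])"
```

```text
shift cm [-8.9  -0.04  5.49] rot [-0.002 -0.004  0.   ]
q [ 0.85  0.24 -0.6   2.24  0.07  0.28 -0.16] clk 7.85 F [ 0.7  0.2 -2.8] w 25.4
[ 484.77628428 -150.50104314  242.10831105] 61.05163335800171
```

j6 is at 0.28, close to its 0.23 limit, so I'll go on in smaller parts and watch the joints.

Call:
step_arm(commands=[-4,0,0,0,0,0,0,-8,0,0,0,0,0,0,-8.9,0,1,0,0,0,0,-8.9,0,2.5,0,0,0,0,-8.9,0,2.5,0,0,0,0,-8.9,0,2.5,0,0,0,0])

```text
clock: 8.45
eef_pos: [466.0, -231.5, 205.6]
tool_rot: [2.732, -0.153, 1.223]
force: [0.6, 0.1, -2.3]
width: 25.2
gripper_force: 61.0
```

```bash
python3 -c "
from g import *
s,R0=go(DOT+N*(L+60),RF);print(s['eef_pos'],s['gripper_force'])"
```

```text
shift cm [-0.19  0.    2.93] rot [-0.002 -0.005 -0.   ]
q [ 1.13  0.37 -0.73  2.23  0.22  0.23 -0.1 ] clk 8.45 F [ 0.6  0.1 -2.3] w 25.2
[ 465.95812902 -231.51862974  205.56220271] 60.96017360687256
```

Call:
step_arm(commands=[-0.2,0,1,0,0,0,0,-0.2,0,2,0,0,0,0,-0.2,0,2.9,0,0,0,0,-0.2,0,2.9,0,0,0,0,-0.2,0,2.9,0,0,0,0,-0.2,0,2.9,0,0,0,0])

```text
clock: 9.05
eef_pos: [478.4, -234.7, 181.0]
tool_rot: [2.728, -0.151, 1.223]
force: [0.1, -0.0, -1.9]
width: 25.2
gripper_force: 60.9
```

```bash
python3 -c "
from g import *
s,R0=go(DOT+N*(L+60),RF);print(s['eef_pos'],s['qpos'].round(4))
for n in('top','side'):
  d=shot(n,n+'5'); print(n,np.round(proj(d,s['eef_pos']+R0[:,2]*L),1),np.round(proj(d,DOT),1))
a=cv2.imread('pics/top5.png')[180:280,290:420]; b=cv2.imread('pics/side5.png')[110:230,280:436]
cv2.imwrite('pics/c5.png',np.hstack([cv2.resize(a,(390,300)),cv2.resize(b,(390,300))]))"
```

```text
shift cm [ 0.06 -0.2   0.17] rot [ 0.001 -0.003 -0.   ]
q [ 1.18  0.48 -0.86  2.24  0.82  0.24 -0.7 ] clk 9.05 F [ 0.1 -0.  -1.9] w 25.2
[ 478.44232336 -234.72061246  181.02349186] [ 1.1826  0.4787 -0.8578  2.2372  0.8243  0.2377 -0.6956]
top [356.3 238.8] [352.9 230.6]
side [364.  184.5] [354.5 199.9]
```

View pics/c5.png

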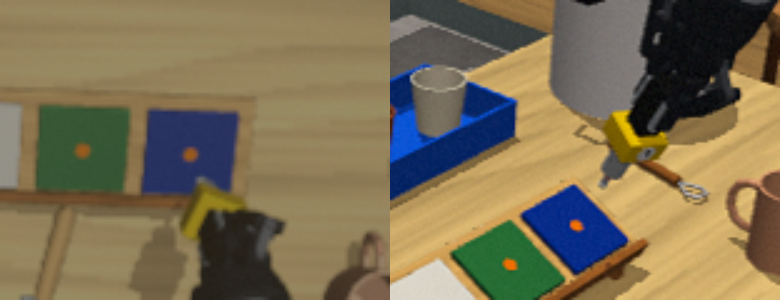

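The top crop shows the gauge tip at about (357,240) and the side crop at about (365,185). Both lie within 2 px of my predictions, (356,239) and (364,184.5). Now a depth check of the gauge's seat in the tool frame.

```bash
cat > ax.py <<'E'
from g import *
def ax(tag):
    d=load(tag);C=cloud(d);s=ctrl.read_state();R=Ro.from_euler('xyz',s['tool_rot']).as_matrix();Q=(C-s['eef_pos'])@R
    m=(d['range_z']>0)&(np.hypot(Q[...,0],Q[...,1])<40)&(Q[...,2]>-25)&(Q[...,2]<85); P=Q[m]
    for lo in range(-25,85,10):
        k=P[(P[:,2]>=lo)&(P[:,2]<lo+10)]
        if len(k): print(tag,lo,len(k),k.min(0).round(1),k.max(0).round(1))
if __name__=='__main__':
    ax(sys.argv[1])
E
python3 ax.py side5; python3 ax.py top5
```

```text
side5 -25 142 [-20.4 -25.8 -25. ] [ 26.   21.6 -15.1]
side5 -15 99 [-21.  -25.5 -15. ] [27.3 24.1 -5.3]
side5 -5 82 [-19.4 -25.7  -5. ] [27.4 23.6  4.9]
side5 5 11 [ -9.9 -23.1   5.4] [23.9 16.9  8.2]
side5 15 15 [  1.7 -12.9  17.2] [14.5  5.4 24.6]
side5 25 27 [ -4.6 -13.   25.7] [15.6  4.5 34.7]
side5 35 30 [ -7.8 -12.6  35.1] [15.1  6.6 45. ]
side5 45 13 [ -4.7 -11.   45.4] [13.   5.6 52.1]
side5 55 9 [-1.  -4.4 56.9] [ 5.4  1.9 64.7]
side5 65 10 [-1.  -4.9 65.9] [ 7.   6.7 72.9]
top5 -25 110 [-16.2 -22.5 -24.1] [ 24.   24.4 -15. ]
top5 -15 44 [-21.5 -19.3 -14.6] [22.7 24.5 -5.2]
top5 -5 37 [-24.  -19.1  -4.1] [23.2 24.2  5. ]
top5 5 1 [-1.5 21.2  6.5] [-1.5 21.2  6.5]
top5 35 8 [-5.3 -3.4 35.8] [12.  12.8 45. ]
top5 45 4 [-3.5  2.6 45.2] [10.  12.1 46.3]
top5 55 1 [ 2.5  4.7 61.7] [ 2.5  4.7 61.7]
top5 65 3 [-1.6  1.9 66.2] [ 3.6  5.1 68. ]
```

The gauge lies along the tool's z axis, with its tip about 74 mm past the reported TCP. Next I'll approach to about 10 mm above the dot.

Call:
step_arm(commands=[0,-0.2,1,0,0,0,0,0,-0.2,2,0,0,0,0,0,-0.2,3,0,0,0,0,0,-0.2,4,0,0,0,0,0,-0.2,4.6,0,0,0,0,0,-0.2,5.1,0,0,0,0,0,-0.2,5.1,0,0,0,0,0,-0.2,5.1,0,0,0,0])

```text
clock: 9.95
eef_pos: [498.5, -234.7, 134.1]
tool_rot: [2.728, -0.151, 1.222]
force: [0.5, -0.2, -3.3]
width: 25.3
gripper_force: 61.1
```

```bash
cat > chk.py <<'E'
from g import *
tag=sys.argv[1]
S=[];imgs={}
for n in('side','top'): imgs[n]=shot(n,n+tag); S.append(ctrl.read_state())
s,R0=go(DOT+N*L,RF)
for n in imgs:
    d=imgs[n]; print(n,'tip pred',np.round(proj(d,s['eef_pos']+R0[:,2]*L),1),'dot',np.round(proj(d,DOT),1))
T=s['eef_pos']+R0[:,2]*L; print('unpressed tip-dot',(T-DOT).round(1),'along N',round((T-DOT)@N,1),'Fn',[round(float(a['force']@N),2) for a in S+[s]],'q',s['qpos'].round(3), 'grip',s['gripper_force'])
a=cv2.imread(f'pics/top{tag}.png')[205:255,325:390]; b=cv2.imread(f'pics/side{tag}.png')[160:220,320:398]
cv2.imwrite(f'pics/c{tag}.png',np.hstack([cv2.resize(a,(390,300),interpolation=2),cv2.resize(b,(390,300),interpolation=2)]))
E
python3 chk.py 6
```

```text
shift cm [ 0.09 -0.04  1.08] rot [ 0.002 -0.002 -0.001]
q [ 1.1   0.6  -0.82  2.25  1.41  0.24 -1.27] clk 10.05 F [ 1.  -0.6 -2. ] w 25.1
side tip pred [356.3 197.2] dot [354.5 199.9]
top tip pred [353.7 232. ] dot [352.9 230.6]
unpressed tip-dot [-4.4 -0.7  9.9] along N 10.8 Fn [-1.91, -2.27, -2.27] q [ 1.102  0.597 -0.819  2.246  1.413  0.241 -1.271] grip 61.05361461639404
```

View pics/c6.png

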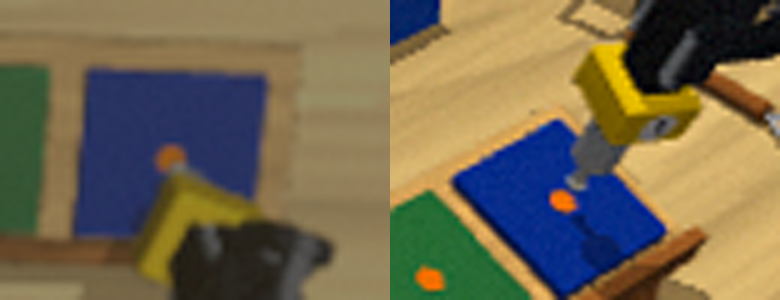

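In the side crop the tip at (356.6,197.2) matches the prediction, just above the dot at (354.6,200.2). The top crop agrees within about 2 mm. Lowering to first contact.

Call:
step_arm(commands=[0.1,0,0.3,0,0,0,0,0.1,0,0.6,0,0,0,0,0.1,0,0.8,0,0,0,0,0.1,0,1.0,0,0,0,0,0.1,0,1.2,0,0,0,0,0.1,0,1.35,0,0,0,0,0.1,0,1.35,0,0,0,0,0.1,0,1.35,0,0,0,0])

```text
clock: 10.85
eef_pos: [504.6, -233.9, 121.8]
tool_rot: [2.728, -0.151, 1.222]
force: [-1.0, 0.4, -0.7]
width: 25.3
gripper_force: 61.1
```

```bash
python3 chk.py 7
```

```text
shift cm [-0.02 -0.02 -0.3 ] rot [ 0.001 -0.003 -0.001]
q [ 1.07  0.62 -0.8   2.25  1.54  0.24 -1.4 ] clk 10.95 F [-0.6 -0.6  0.2] w 25.2
side tip pred [353.8 200.5] dot [354.5 199.9]
top tip pred [352.7 230. ] dot [352.9 230.6]
unpressed tip-dot [ 1.7  0.3 -2.5] along N -3.0 Fn [-0.25, 0.37, 0.37] q [ 1.074  0.625 -0.797  2.245  1.54   0.244 -1.396] grip 61.10490560531616
```

Contact force is about 2.2 N, which matches 3 mm pushed in. Another 3 mm.

Call:
step_arm(commands=[0,0,0.1,0,0,0,0,0,0,0.2,0,0,0,0,0,0,0.3,0,0,0,0,0,0,0.3,0,0,0,0,0,0,0.3,0,0,0,0,0,0,0.3,0,0,0,0,0,0,0.3,0,0,0,0,0,0,0.3,0,0,0,0,0,0,0.3,0,0,0,0])

```text
clock: 11.85
eef_pos: [505.9, -233.9, 119.1]
tool_rot: [2.728, -0.151, 1.222]
force: [-2.5, -0.9, 0.4]
width: 25.3
gripper_force: 61.2
```

```bash
python3 chk.py 8; python3 chk.py 9|tail -1; python3 ax.py side9
```

```text
shift cm [-0.02 -0.02 -0.6 ] rot [ 0.001 -0.003 -0.001]
q [ 1.07  0.63 -0.8   2.24  1.57  0.25 -1.42] clk 11.95 F [-0.9 -0.1  1.5] w 25.3
side tip pred [353.4 201.2] dot [354.5 199.9]
top tip pred [352.5 229.6] dot [352.9 230.6]
unpressed tip-dot [ 3.   0.3 -5.3] along N -6.0 Fn [0.59, 1.75, 1.75] q [ 1.071  0.633 -0.797  2.245  1.566  0.249 -1.42 ] grip 61.24895095825195
unpressed tip-dot [ 2.9  0.3 -5.3] along N -6.0 Fn [0.91, 1.49, 1.49] q [ 1.071  0.633 -0.797  2.245  1.566  0.249 -1.42 ] grip 61.24992370605469
side9 -25 130 [-19.3 -24.5 -25. ] [ 26.6  22.4 -15.1]
side9 -15 83 [-20.4 -25.8 -15. ] [24.9 21.6 -5.2]
side9 -5 78 [-19.7 -25.5  -4.9] [26.2 20.4  4.9]
side9 5 10 [-18.6 -22.4   5.1] [24.3 15.   8.5]
side9 15 10 [  3.  -13.6  19.1] [15.9  4.  25. ]
side9 25 23 [ -3.8 -12.5  25.1] [13.5  6.  34.2]
side9 35 28 [ -1.7 -11.9  35.1] [15.   9.8 44.4]
side9 45 8 [ -2.  -10.8  45.2] [13.3 10.3 51. ]
side9 55 12 [ -1.4 -36.2  55.5] [20.9  2.4 64.9]
side9 65 432 [-39.1 -39.6  65.3] [39.2 39.7 74.7]
```

View pics/c9.png

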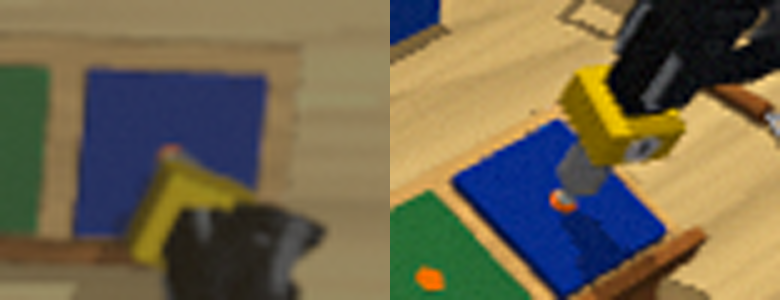

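The side crop shows the white ball within the orange dot at about (355,200), with orange around it. The force is about 3.3 N, the push about 6 mm and the gauge is square to the face, so I'm handing in.

```bash
python3 -c "
from cell import ctrl
print(ctrl.finish_job())"
```

```text
the job is handed in; nothing more can be done
None
```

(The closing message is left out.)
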